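# Pack the long spare shaft in its dispatch tube

### The arm

A 6-joint arm with a two-finger parallel gripper is mounted at the origin on the work surface. World frame = base frame: x ahead of the robot, y to its left, z up, the work surface at z = 0. Lengths are in m, angles in degrees, forces in N, time in s.
With the tool pointing down it reaches from about 0.35 to 0.8 m from the base axis. Payload 7.3 kg.
Tool frame: the origin (TCP) lies on the centre line of the jaws, within the pads' length; the fingertips stand 17 mm ahead of it and the grasp point (between the pads) lies 2 mm behind it; x points along the fingers, z is the direction in which the jaws open and shut, and the axes are right-handed (so a half turn about x gives the same grasp; the last joint's range is limited). The gripper opens to 85 mm and grips with 20 to 120 N. Pads are 22 mm wide; open, the fingers measure 114 mm over their backs; the gripper's body (76 mm by 85 mm) begins 54 mm behind the grasp point. The pads swing forward as they close: fully open they stand 13 mm farther back than shut.
Start: joints at [-8.365, 19.595, 87.324, -0, 73.075, -8.365], TCP at [0.525, 0, 0.248] pointing down, gripper open.
Joint ranges: [-145.02, 145.02], [-44.19, 115.74], [2.07, 154.8], [-57.11, 237.11], [16.16, 152.29], [-177.93, 177.93]. Speed limits (degrees/s): [147.25, 147.25, 180, 180, 180, 180].

### API

Orientations are given as a 3x3 rotation matrix whose columns are the frame's x, y, z axes.
In Python, from cell import bot gives the robot as it stands.
- The arm moves only by the tool arm_command, never from a script. Its argument "series" is text: rows parted by semicolons, each of 4 numbers parted by spaces: the shift along the tool's x, y, z in cm, then the turn about the tool's x in rad. In form: dx dy dz twist; .... A call has 1 to 8 rows; each row is the pose to reach, as a shift and turn from the pose commanded when the call began, along the tool's axes at that moment; what a row does not reach only later rows make up. A row lasts 1/12 s, in which the tool goes at most 41.7 mm and 7.16 degrees, less where a joint would pass 70% of its speed; a pose out of reach is approached as far as the arm can. A call with a gripper value outside its range is refused whole. "hand" is the closure in counts, from 0 (fully open) to 255 (shut), set as the call begins (left out, the last holds). The fingers move at their own pace and stop on an object; "grip_force" is the grip in N (left out, the last holds). Time passes only in rows, so rows that repeat a pose let the fingers close. It gives the time, the measured TCP pose, the force and the opening at its end, in the units of the state.
- bot.sense(): the state, without advancing time (a new reading comes with each control period).
- bot.get_image(name): name is "scene" or "side" or "wrist"; returns the picture (480x640x3 uint8, red, green, blue); there is no depth.
- bot.camera_info(name): a dict with "K" (3x3 intrinsics, pixels), "k1" (the pictures are not rectified: a ray, as slopes to the right and down, at radius r is drawn at 1 + k1 r^2 times it, then the intrinsics apply), "origin" and "orientation" of the camera in the world. Camera axes: x right, y down, z forward; pixel columns grow to the right and rows downward; lengths in m; the calibration is good to about 2 mm. A picture is of the moment at which its call begins: read the wrist's pose just before it. camera_info takes no time and is no camera call; for the wrist camera it gives the pose at the moment of the call.
- bot.finish_job(): hands the job in, once; it reports no verdict.
Trained networks look in the newest picture that a camera, given by its name, has taken for a name from the list of things; names that differ only in an ending like _2 or _b are one class to them, and where a whole thing is asked for, a point or a joint stands for the part that bears it (a point fixed in the world has none). Each returns a list of dicts, best first, with "score" (0 to 1); they miss things now and then, are a little off and sometimes report something else, mostly with a low value. They report only what shows in the picture. A call takes as long as a camera call.
- bot.look_for(camera, name): "location" ([x, y, z] in m, in world coordinates, good to about 4 mm: the middle of the surface that is visible of it).
- bot.silhouettes(camera, name): "region" (480x640 bool, what is visible of it).
The state is a dict: "time_s": time; "joints": joint angles; "qvel": joint speeds; "tau": joint torques, N m; "eef_pos": TCP position; "orientation": TCP orientation; "wrist_force": force on the tool from outside, world axes, zero at the start; "ft_torque": the same for the moment, N m; "width": finger opening in m.
Only numpy, scipy, OpenCV 4.12 (cv2) and the standard library are available. Lean on these libraries where they do the work, as an engineer would, in place of code of your own. Each camera call takes 0.05 s, during which the arm holds its last target. There are 200 camera calls.

### The job

Get the long spare shaft ready for dispatch: take the longest of the three steel shafts out of the wooden block and drop it, end first, into the tall narrow cardboard tube until it rests on the tube's bottom, then let go. Leave the two shorter shafts standing in the block.

Things in the scene. Friction and masses are not known exactly. Their poses are not given: they have to be found in the camera images.
- long_shaft_mid (a point): the shaft to pack: plain round steel rod, 26 mm across, 165 mm long, about 0.4 kg; point at its centre, half-way up, z along it. Starts upright in a socket (29 mm wide, 40 deep, floor 10 mm above the desk) of a fixed plywood block 50 mm high; three sockets in a row, 65 mm apart, any order. Its top is 175 mm above the desk. Grip within 30 mm of its top, fingers closing across the row.
- short_shaft_mid (a point): short plain steel shaft, 26 mm across, 110 mm long, upright in another socket of the block (its top 120 mm above the desk). Leave it there. Point at its centre, half-way up.
- flanged_shaft_mid (a point): short steel shaft, 26 mm across, 110 mm long, with a flange 42 mm wide and 12 mm thick at its top, upright in the remaining socket (its top 120 mm above the desk). Leave it there. Point at its centre, half-way up.
- tall_tube: tall narrow cardboard tube, upright on a 90 mm square plywood foot fixed to the desk; open top, closed bottom. Outside 60 mm, bore 50 mm, rim 122 mm and inner bottom 18 mm above the desk; the shaft, once down, stands 61 mm out and may lean. Origin on its axis at desk level, z up. Not the wider, shorter tube (80 mm across, rim 72 mm high) that also stands on the desk.

How it is judged (in metres and radians):
On the way:
1. the long shaft is lifted out of its socket in the block (height (world z) of long_shaft_mid above 0.16 m), for 0.1 s.
At the end, for the whole second after the job is handed in: The long shaft rests on the bottom of the tall narrow tube, let go and at rest: centre within 25 mm of the tube's axis and at most 108 mm above the desk (100 when fully down), leaning under 20 degrees. Both short shafts stand in the block within 20 mm of their starts (horizontal distance between long_shaft_mid and tall_tube below 0.025 m and z of long_shaft_mid in the frame of tall_tube below 0.108 m and angle between the z axis of long_shaft_mid and the z axis of tall_tube, either way round below 0.35 rad and linear speed of long_shaft below 0.02 m/s and distance of each of short_shaft_mid, flanged_shaft_mid from where it was at the start of the episode below 0.02 m); the robot touches nothing.
It fails at once if one of the two short shafts is pulled up or knocked out of its socket (moved more than 35 mm) (distance of any of short_shaft_mid, flanged_shaft_mid from where it was at the start of the episode above 0.035 m).
It also fails if it takes over 38 s, if anything falls off the work surface, if the arm or the gripper's body presses on something with over 40 N, if the wrist force passes 120 N, or if a joint passes its speed limit or range.

## Working session

There is one attempt and no reset: what is moved stays moved. The work goes in short steps, Python scripts to look and compute and a tool call to move; the robot and the scene stay as the last step left them, time stands still between calls to the robot, and variables do not carry over. Pictures are saved under pics/ and viewed, about 8 in all and at most 12, crops included, and the job is handed in when it is done.

Besides the shell and the picture viewer there is one more tool, called as name(argument=value, ...), one argument or row to a line, values as JSON. arm_command: Moves the arm, as the interface text tells. Its arguments: {"type":"object","properties":{"series":{"type":"string"},"hand":{"type":"number"},"grip_force":{"type":"number"}},"required":["series"]}

```bash
mkdir -p pics; python3 - <<'E'
from cell import bot
import cv2,numpy as np
s=bot.sense();print(s['time_s'],s['eef_pos'],s['orientation'],s['width'])
for c in("scene","side"):
    im=bot.get_image(c);cv2.imwrite(f"pics/{c}0.png",im[:,:,::-1])
    i=bot.camera_info(c);print(c,i)
    for n in("long_shaft_mid","short_shaft_mid","flanged_shaft_mid","tall_tube"):
        print(n,[(np.round(d['location'],4),round(d['score'],2)) for d in bot.look_for(c,n)])
E
```

```text
0.0 [5.24606067e-01 7.95478732e-05 2.47611905e-01] [[-1.57490891e-03 -1.96150246e-06  9.99998760e-01]
 [ 2.25665130e-04  9.99999975e-01  2.31690730e-06]
 [-9.99998734e-01  2.25668499e-04 -1.57490842e-03]] 0.08529544333413766
scene {'K': array([[561.44134553,   0.        , 323.25851998],
       [  0.        , 561.44134553, 242.39373803],
       [  0.        ,   0.        ,   1.        ]]), 'k1': 0.02703579661988936, 'origin': array([ 1.09779128, -0.36307089,  0.60326977]), 'orientation': array([[ 0.50451138,  0.52330216, -0.68674822],
       [ 0.86338019, -0.31180618,  0.39667563],
       [-0.00655112, -0.79305218, -0.60911848]])}
long_shaft_mid [(array([0.4773, 0.1979, 0.1193]), 0.73)]
short_shaft_mid [(array([0.4261, 0.0769, 0.0906]), 0.7)]
flanged_shaft_mid [(array([0.4532, 0.136 , 0.1004]), 0.97)]
tall_tube [(array([ 0.5259, -0.2821,  0.0519]), 0.78)]
side {'K': array([[456.34560601,   0.        , 319.19175912],
       [  0.        , 456.34560601, 239.71307588],
       [  0.        ,   0.        ,   1.        ]]), 'k1': -0.11468226158434548, 'origin': array([0.48002137, 0.69972205, 0.52983851]), 'orientation': array([[-0.99559283, -0.06647008,  0.06615629],
       [-0.09143142,  0.53104684, -0.84239512],
       [ 0.02086198, -0.84473131, -0.53478388]])}
long_shaft_mid [(array([0.4643, 0.2167, 0.1199]), 0.84)]
short_shaft_mid [(array([0.4176, 0.0964, 0.104 ]), 0.94), (array([0.466 , 0.216 , 0.1234]), 0.73)]
flanged_shaft_mid [(array([0.439 , 0.1552, 0.1072]), 0.81)]
tall_tube [(array([ 0.5009, -0.2553,  0.0589]), 0.76), (array([0.4394, 0.1577, 0.1076]), 0.39)]
```

```bash
python3 - <<'E'
import cv2,numpy as np
a=cv2.imread("pics/scene0.png");b=cv2.imread("pics/side0.png")
cv2.imwrite("pics/both0.png",cv2.resize(np.vstack([a,b]),(450,600)) if 0 else cv2.resize(np.hstack([a,b]),(800,300)))
E
```

```text
(no output)
```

View pics/scene0.png

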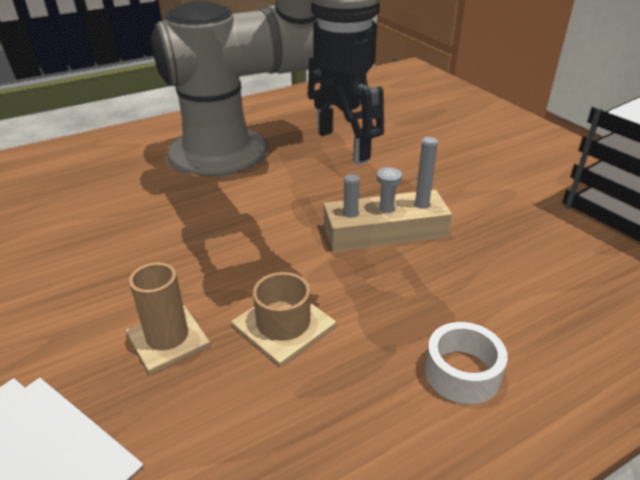

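View pics/side0.png

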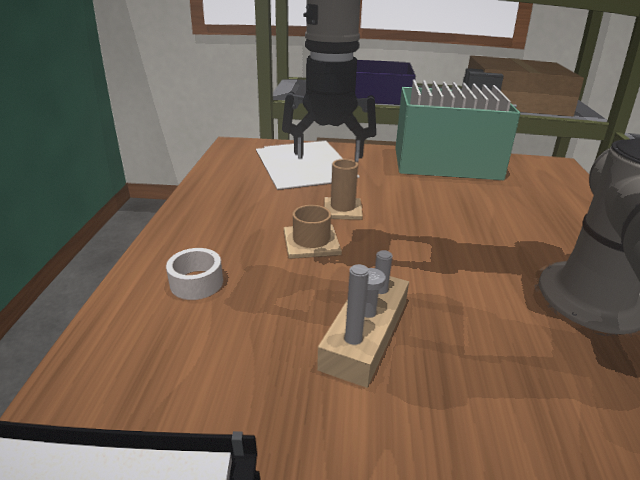

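The scene view shows the block at (390,220). The long shaft is its right-hand post, with its top at (428,142), and the flanged shaft is in the middle. The tall tube is at (155,305) and the short wide tube at (282,305). The side view agrees: long shaft top at (358,270), tall tube rim at (344,165). Next I fit cylinder models to the silhouettes.

```bash
cat > h.py <<'E'
from cell import bot
import cv2,numpy as np
from scipy.optimize import minimize
def proj(i,P):
    c=(np.asarray(P)-i['origin'])@i['orientation'];r=c[:,:2]/c[:,2:]
    r=r*(1+i['k1']*(r**2).sum(1,keepdims=True));return r@i['K'][:2,:2].T+i['K'][:2,2]
def cyl(x,y,r,z0,z1):
    t=np.linspace(0,2*np.pi,40,endpoint=False)
    return np.vstack([np.c_[x+r*np.cos(t),y+r*np.sin(t),0*t+z] for z in(z0,z1)])
def mask(i,P,):
    m=np.zeros((480,640),np.uint8);h=cv2.convexHull(proj(i,P).astype(np.float32))
    cv2.fillConvexPoly(m,np.round(h*16).astype(int),1,shift=4);return m>0
def fit(M,p0,r,z0,z1):
    def f(p):
        s=0
        for i,m in M:
            k=mask(i,cyl(*p,r,z0,z1));s+=1-(k&m).sum()/(k|m).sum()
        return s
    R=minimize(f,p0,method='Nelder-Mead',options=dict(initial_simplex=np.array(p0)+[[0,0],[.012,0],[0,.012]],xatol=1e-4))
    return np.round(R.x,4),round(R.fun,3)
E
python3 - <<'E'
from h import *
T=dict(long_shaft_mid=([.469,.204],.013,.05,.175),short_shaft_mid=([.42,.084],.013,.05,.12),tall_tube=([.51,-.27],.03,.012,.122))
I={c:bot.camera_info(c) for c in("scene","side")}
for c in I:bot.get_image(c)
for n,a in T.items():
    M=[]
    for c in I:
        L=bot.silhouettes(c,n);print(n,c,[(round(d['score'],2),d['region'].sum(),np.round(np.argwhere(d['region']).mean(0))) for d in L])
        m=L[0]['region']
        if n=='tall_tube':  # drop foot if included
            pass
        M.append((I[c],m))
    print(n,fit(M,*a),[fit([m],*a) for m in M])
E
```

```text
long_shaft_mid scene [(0.88, np.int64(1040), array([172., 426.]))]
long_shaft_mid side [(0.87, np.int64(1461), array([303., 356.]))]
long_shaft_mid (array([0.4647, 0.2058]), np.float64(0.207)) [(array([0.4681, 0.2032]), np.float64(0.11)), (array([0.4646, 0.2079]), np.float64(0.064))]
short_shaft_mid scene [(0.75, np.int64(648), array([196., 351.]))]
short_shaft_mid side [(0.65, np.int64(395), array([268., 384.]))]
short_shaft_mid (array([0.4231, 0.0831]), np.float64(0.549)) [(array([0.4267, 0.0805]), np.float64(0.053)), (array([0.4214, 0.0839]), np.float64(0.44))]
tall_tube scene [(0.75, np.int64(5656), array([319., 162.]))]
tall_tube side [(0.63, np.int64(1694), array([191., 344.]))]
tall_tube (array([ 0.5029, -0.2781]), np.float64(0.59)) [(array([ 0.5283, -0.2819]), np.float64(0.294)), (array([ 0.5006, -0.2464]), np.float64(0.204))]
```

arm_command(
  series="0 3.5 -1 0.05; 0 7 -2 0.1; 0 10.5 -3 0.16; 0 14 -4 0.21; 0 17 -5 0.27; 0 19.5 -5.6 0.325; 0 20.5 -5.9 0.325; 0 20.5 -5.9 0.325",
  hand=0,
  grip_force=60,
)

```text
time_s: 1.57
eef_pos: [0.4653, 0.2068, 0.2484]
orientation: [[0.0, 0.315, 0.949], [0.0, 0.949, -0.315], [-1.0, 0.0, 0.0]]
wrist_force: [-0.3, -0.1, -0.6]
width: 0.0852
```

```bash
python3 - <<'E'
from h import *
s=bot.sense();print(s['time_s'],s['eef_pos'],s['orientation'][:,2])
i=bot.camera_info("wrist");im=bot.get_image("wrist")
print(i['origin'],i['orientation'][:,2])
for n,a in dict(long_shaft_mid=([.4655,.2055],.013,.05,.175),short_shaft_mid=([.424,.0825],.013,.05,.12)).items():
    L=bot.silhouettes("wrist",n);print(n,[(round(d['score'],2),d['region'].sum()) for d in L])
    if L:print(fit([(i,L[0]['region'])],*a))
v=im[:,:,::-1].copy()
for z in(.175,.17):
    cv2.polylines(v,[np.round(proj(i,cyl(.4655,.2055,.013,z,z)[:40])).astype(int)],True,(0,255,0))
cv2.imwrite("pics/w1.png",v)
# tube rim hand pixels
for c,u in dict(scene=(154.5,278),side=(344.5,165)).items():
    i=bot.camera_info(c);d=cv2.undistortPoints(np.array([[u]],float),i['K'],np.array([i['k1'],0,0,0]))[0,0]
    d=i['orientation']@[*d,1];o=i['origin'];print(c,o+d*(.122-o[2])/d[2])
E
```

```text
1.5667 [0.46534926 0.20679655 0.24835923] [ 9.49073192e-01 -3.15055664e-01  6.94425028e-05]
[0.48755309 0.27318531 0.37374998] [-0.0869963  -0.26071497 -0.96148809]
long_shaft_mid [(0.86, np.int64(2595))]
(array([0.4663, 0.2079]), np.float64(0.047))
short_shaft_mid []
scene [ 0.50846428 -0.27660724  0.122     ]
side [ 0.50240579 -0.26576707  0.122     ]
```

View pics/w1.png

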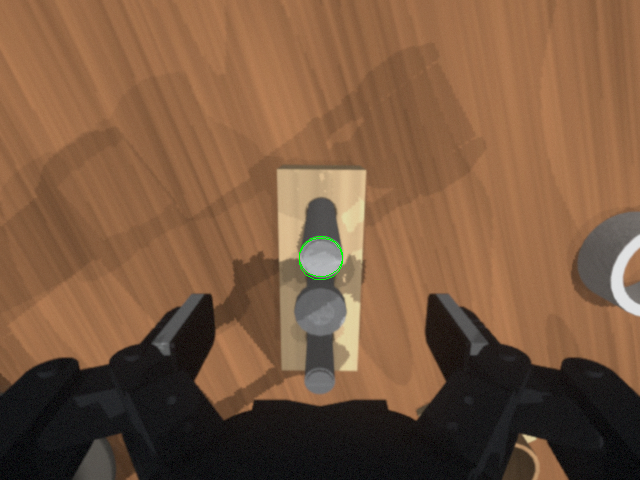

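The wrist view shows the long shaft top at (321,258), which matches the projected circle. The row is vertical in the picture, so the jaws close across it. I'll descend and grip.

arm_command(
  series="2 0 0 0; 4.5 0 0 0; 7 0 0 0; 8.6 0 0 0; 9.1 0 0 0; 9.1 0 0 0",
)

```text
time_s: 2.22
eef_pos: [0.4659, 0.2036, 0.1562]
orientation: [[-0.002, 0.321, 0.947], [-0.001, 0.947, -0.321], [-1.0, -0.002, -0.002]]
wrist_force: [0.8, -0.8, 0.3]
width: 0.0852
```

arm_command(
  series="0 0 0 0; 0 0 0 0; 0 0 0 0; 0 0 0 0; 0 0 0 0; 0 0 0 0; 0 0 0 0; 0 0 0 0",
  hand=255,
  grip_force=60,
)

```text
time_s: 2.88
eef_pos: [0.4663, 0.2053, 0.1582]
orientation: [[0.001, 0.319, 0.948], [0.0, 0.948, -0.319], [-1.0, 0.001, 0.001]]
wrist_force: [-0.8, 0.8, 6.2]
width: 0.0244
```

arm_command(
  series="-1 0 0 0; -2 0 0 0; -3.5 0 0 0; -5 0 0 0; -6.5 0 0 0; -8 0 0 0; -9.5 0 0 0; -11 0 0 0",
  grip_force=90,
)

```text
time_s: 3.55
eef_pos: [0.4656, 0.2049, 0.2684]
orientation: [[-0.001, 0.319, 0.948], [-0.0, 0.948, -0.319], [-1.0, -0.0, -0.0]]
wrist_force: [1.0, 0.1, -3.8]
width: 0.024
```

arm_command(
  series="-1.5 0 0 0; -3 0 0 0; -4.5 0 0 0; -5.5 0 0 0; -6 0 0 0; -6 0 0 0; -6 0 0 0",
)

```text
time_s: 4.13
eef_pos: [0.4657, 0.2049, 0.327]
orientation: [[-0.001, 0.319, 0.948], [-0.0, 0.948, -0.319], [-1.0, -0.0, -0.0]]
wrist_force: [-0.3, -1.0, -5.1]
width: 0.0238
```

```bash
python3 - <<'E'
from h import *
s=bot.sense();print(s['time_s'],s['eef_pos'],s['wrist_force'],s['width'])
a=bot.get_image("scene");b=bot.get_image("side")
x,y,z=s['eef_pos']
for c,v in(("scene",a),("side",b)):
    i=bot.camera_info(c);L=bot.silhouettes(c,"long_shaft_mid")
    print(c,[(round(d['score'],2),d['region'].sum()) for d in L])
    if L: 
        m=L[0]['region'];P=proj(i,[[x,y,z+.018],[x,y,z-.147]]);print(P.round(),np.argwhere(m).min(0),np.argwhere(m).max(0))
cv2.imwrite("pics/lift.png",np.hstack([a[:400,140:540],b[:400,140:540]])[:,:,::-1])
E
```

```text
4.1333 [0.46568813 0.20493195 0.32703172] [-0.29399291 -1.01779067 -5.12871253] 0.023826367459271993
scene [(0.83, np.int64(1495))]
[[443.  33.]
 [430. 137.]] [ 34 421] [140 447]
side [(0.8, np.int64(2514))]
[[368. 147.]
 [359. 265.]] [146 350] [271 377]
```

View pics/lift.png

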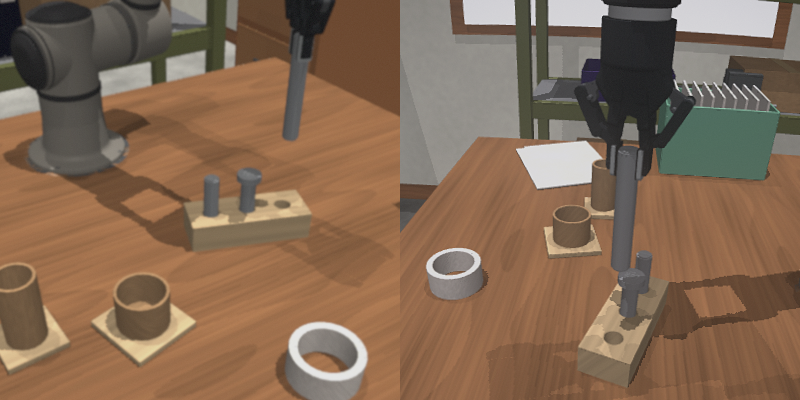

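The lift view shows the long shaft upright in the jaws with its socket empty, and both short shafts still standing. I'll carry it toward the tube.

arm_command(
  series="0 -1.3 0.6 0; 0 -3.4 1.5 0; 0 -6.2 2.7 0; 0 -9 4 0; 0 -11.8 5.2 0; 0 -14.6 6.4 0; 0 -17.5 7.7 0; 0 -20.5 9 0",
)

```text
time_s: 5.0
eef_pos: [0.4856, -0.0193, 0.327]
orientation: [[-0.001, 0.319, 0.948], [0.0, 0.948, -0.319], [-1.0, 0.0, -0.001]]
wrist_force: [1.1, -0.1, -4.3]
width: 0.0242
```

arm_command(
  series="0 -2.9 1.3 0; 0 -6 2.7 0; 0 -9 4 0; 0 -12 5.3 0; 0 -15 6.6 0; 0 -17.5 7.7 0; 0 -19.5 8.5 0; 0 -20.4 9 0",
)

```text
time_s: 5.67
eef_pos: [0.5056, -0.2429, 0.3263]
orientation: [[-0.001, 0.322, 0.947], [-0.0, 0.947, -0.322], [-1.0, -0.001, -0.001]]
wrist_force: [0.1, 0.8, -4.2]
width: 0.024
```

arm_command(
  series="0 0 0 0; 0 0 0 0; 0 0 0 0",
)

```text
time_s: 5.92
eef_pos: [0.506, -0.2388, 0.3271]
orientation: [[-0.0, 0.318, 0.948], [0.001, 0.948, -0.318], [-1.0, 0.001, -0.001]]
wrist_force: [0.3, 0.5, -4.6]
width: 0.0236
```

```bash
python3 - <<'E'
from h import *
s=bot.sense();print(s['time_s'],s['eef_pos'],s['orientation'],s['wrist_force'],s['width'])
i=bot.camera_info("wrist");im=bot.get_image("wrist");v=im[:,:,::-1].copy()
L=bot.silhouettes("wrist","tall_tube");print([(round(d['score'],2),d['region'].sum()) for d in L])
x,y,z=s['eef_pos']
for p,c in(((.505,-.271,.03,.122),(0,255,0)),((.505,-.271,.025,.122),(0,255,0)),((x,y,.013,z-.147),(0,0,255))):
    cv2.polylines(v,[np.round(proj(i,cyl(*p[:3],p[3],p[3])[:40])).astype(int)],True,c)
cv2.imwrite("pics/w2.png",v)
b=bot.get_image("scene");cv2.imwrite("pics/s2.png",b[:,:,::-1])
E
```

```text
5.9167 [ 0.50597764 -0.23884646  0.32713067] [[-4.45609296e-04  3.18461296e-01  9.47935760e-01]
 [ 9.92614750e-04  9.47935528e-01 -3.18460751e-01]
 [-9.99999408e-01  7.99025946e-04 -7.38518263e-04]] [ 0.26471558  0.51109081 -4.59701941] 0.023623870897415994
[(0.67, np.int64(3488))]
```

View pics/w2.png

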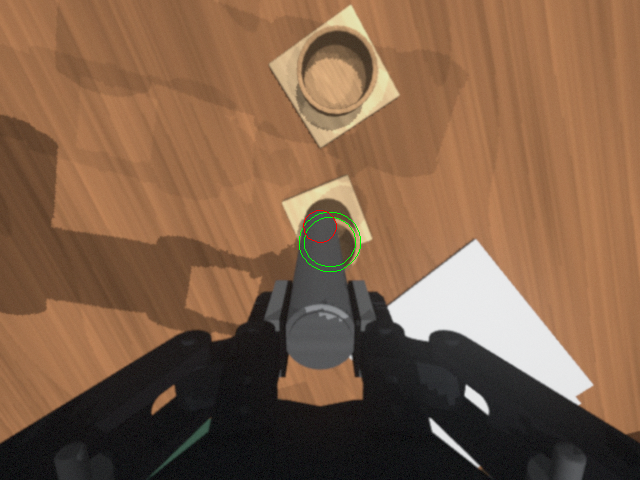

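The wrist view shows the tube rim on my (.505,-.271) circle, with its visible right side at (352,245). The shaft end, at about (326,212), is off the straight-hang prediction at (321,226), so it may be slightly tilted. I'll fit a tilted cylinder from all three cameras.

```bash
cat > tilt.py <<'E'
from h import *
from cv2 import convexHull
def tcyl(top,bot_,r=.013):
    a=(bot_-top)/np.linalg.norm(bot_-top);u=np.cross(a,[1,0,0]);u/=np.linalg.norm(u);w=np.cross(a,u)
    t=np.linspace(0,2*np.pi,40,endpoint=False)[:,None];c=r*(np.cos(t)*u+np.sin(t)*w)
    return np.vstack([top+c,bot_+c])
def shaft(cams=("scene","side","wrist")):
    M=[]
    s=bot.sense();e=s['eef_pos']
    for c in cams:
        i=bot.camera_info(c);bot.get_image(c);L=bot.silhouettes(c,"long_shaft_mid")
        if L:M.append((c,i,L[0]['region']));print(c,round(L[0]['score'],2),L[0]['region'].sum())
    def ends(p):
        a=np.array([p[2],p[3],-1]);a/=np.linalg.norm(a);q=np.array([e[0]+p[0],e[1]+p[1],e[2]])
        return q-a*p[4],q+a*(.165-p[4])
    def f(p,M):
        s=0
        for c,i,m in M:
            k=mask(i,tcyl(*ends(p)))
            if c!="wrist": # ignore the pad region (occluded)
                k=k.copy();
            s+=1-(k&m).sum()/(k|m).sum()
        return s
    for S in [M]+[[m] for m in M]:
        p0=np.array([0,0,0,0,.018]);R=minimize(f,p0,args=(S,),method='Nelder-Mead',options=dict(initial_simplex=np.vstack([p0,p0+np.diag([.006,.006,.08,.08,.008])]),maxiter=400))
        print([m[0] for m in S],'top',ends(R.x)[0].round(4),'bottom',ends(R.x)[1].round(4),'tilt',R.x[2:4].round(3),'slip',R.x[4].round(4),round(R.fun,3))
    return M
E
python3 - <<'E'
from tilt import *
M=shaft()
i=bot.camera_info("wrist");im=bot.get_image("wrist")[:,:,::-1]
cv2.imwrite("pics/w2c.png",cv2.resize(im[150:390,220:420],None,fx=2.5,fy=2.5,interpolation=cv2.INTER_CUBIC))
E
```

```text
scene 0.95 2149
side 0.87 974
wrist 0.86 8024
['scene', 'side', 'wrist'] top [ 0.5068 -0.2386  0.3414] bottom [ 0.5042 -0.2404  0.1764] tilt [-0.016 -0.011] slip 0.0138 0.499
['scene'] top [ 0.5346 -0.2466  0.3063] bottom [ 0.467  -0.2314  0.1566] tilt [-0.451  0.101] slip -0.0234 0.113
['side'] top [ 0.5096 -0.2331  0.3435] bottom [ 0.5033 -0.2394  0.1787] tilt [-0.038 -0.038] slip 0.016 0.116
['wrist'] top [ 0.5057 -0.2414  0.3372] bottom [ 0.5045 -0.2415  0.1722] tilt [-0.007 -0.001] slip 0.0096 0.019
```

View pics/w2c.png

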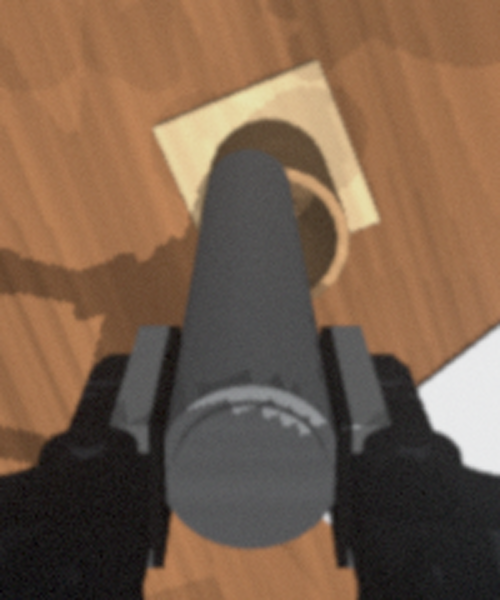

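View pics/s2.png

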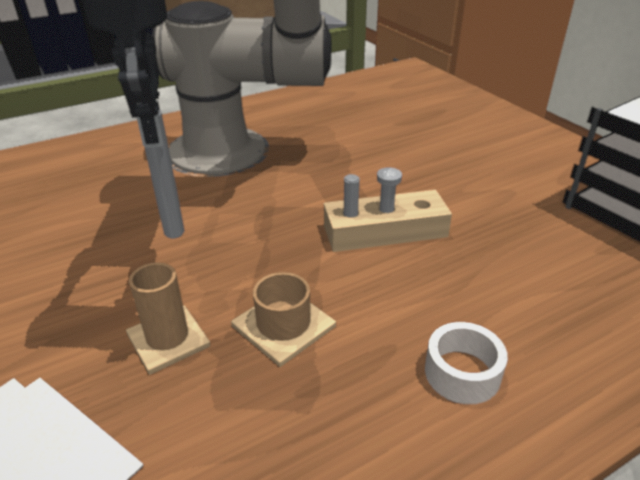

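The crop shows the shaft hanging vertical, with its end at about (320,212) in full-picture pixels. The rim arc runs from (336,218) to (359,240). The scene view shows the tube rim free at (154,279). I'll fit the rim from edge pixels in the scene, side and wrist views.

```bash
python3 - <<'E'
from h import *
from scipy.ndimage import gaussian_filter,map_coordinates
I={}
for c in("scene","side","wrist"):
    i=bot.camera_info(c);g=gaussian_filter(bot.get_image(c).astype(float).mean(2),.7);I[c]=(i,g)
t=np.linspace(0,2*np.pi,120,endpoint=False)
def ring(x,y,r):return np.c_[x+r*np.cos(t),y+r*np.sin(t),0*t+.122]
def samp(i,g,P):
    u=proj(i,P);return map_coordinates(g,[u[:,1],u[:,0]],order=1)
def score(p,S):
    s=0
    for c in S:
        i,g=I[c];d=samp(i,g,ring(*p,.0275))-.5*(samp(i,g,ring(*p,.0215))+samp(i,g,ring(*p,.0335)))
        s+=np.clip(d,-20,30).mean()
    return s
xs=np.arange(-.014,.0141,.001)
for S in(["scene"],["side"],["wrist"],["scene","side"],["scene","side","wrist"]):
    b=max((score((.505+a,-.271+q),S),.505+a,-.271+q) for a in xs for q in xs);print(S,np.round(b,4))
E
```

```text
['scene'] [21.2528  0.504  -0.278 ]
['side'] [ 6.8341  0.505  -0.28  ]
['wrist'] [ 9.5157  0.505  -0.277 ]
['scene', 'side'] [27.3661  0.504  -0.278 ]
['scene', 'side', 'wrist'] [36.7996  0.504  -0.278 ]
```

All three cameras agree on the rim: (.504, -.278). I'll move 37 mm in -y, then lower to just above the rim and check.

arm_command(
  series="0 -1 0.3 0; 0 -2.2 0.7 0; 0 -3.2 1.1 0; 0 -3.5 1.2 0; 0.8 -3.5 1.2 0; 2 -3.5 1.2 0; 3 -3.5 1.2 0; 3 -3.5 1.2 0",
)

```text
time_s: 7.23
eef_pos: [0.5052, -0.2763, 0.2943]
orientation: [[-0.004, 0.319, 0.948], [0.003, 0.948, -0.319], [-1.0, 0.002, -0.005]]
wrist_force: [0.1, 0.2, -5.5]
width: 0.0238
```

arm_command(
  series="0 0 0 0; 0 0 0 0",
)

```text
time_s: 7.4
eef_pos: [0.5064, -0.277, 0.2977]
orientation: [[0.001, 0.319, 0.948], [-0.0, 0.948, -0.319], [-1.0, -0.0, 0.001]]
wrist_force: [1.4, -0.3, -4.4]
width: 0.0238
```

```bash
python3 - <<'E'
from tilt import *
s=bot.sense();print(s['time_s'],s['eef_pos'],s['wrist_force'],s['width'])
shaft()
a=bot.get_image("scene")[:,:,::-1][120:370,60:260];b=bot.get_image("side")[:,:,::-1][70:320,240:440]
cv2.imwrite("pics/pre.png",cv2.resize(np.hstack([a,b]),None,fx=2,fy=2))
E
```

```text
7.4 [ 0.50639754 -0.27698081  0.29770956] [ 1.38496049 -0.32993497 -4.39637716] 0.023847140853600665
scene 0.57 2038
side 0.9 954
wrist 0.88 8253
['scene', 'side', 'wrist'] top [ 0.5066 -0.2771  0.3106] bottom [ 0.5043 -0.2795  0.1457] tilt [-0.014 -0.015] slip 0.0129 0.493
['scene'] top [ 0.5094 -0.2784  0.2634] bottom [ 0.4475 -0.2703  0.1107] tilt [-0.406  0.053] slip -0.0371 0.104
['side'] top [ 0.506  -0.2728  0.3146] bottom [ 0.5041 -0.276   0.1496] tilt [-0.011 -0.019] slip 0.0169 0.097
['wrist'] top [ 0.5072 -0.2752  0.3134] bottom [ 0.5059 -0.2768  0.1484] tilt [-0.008 -0.01 ] slip 0.0157 0.037
```

View pics/pre.png

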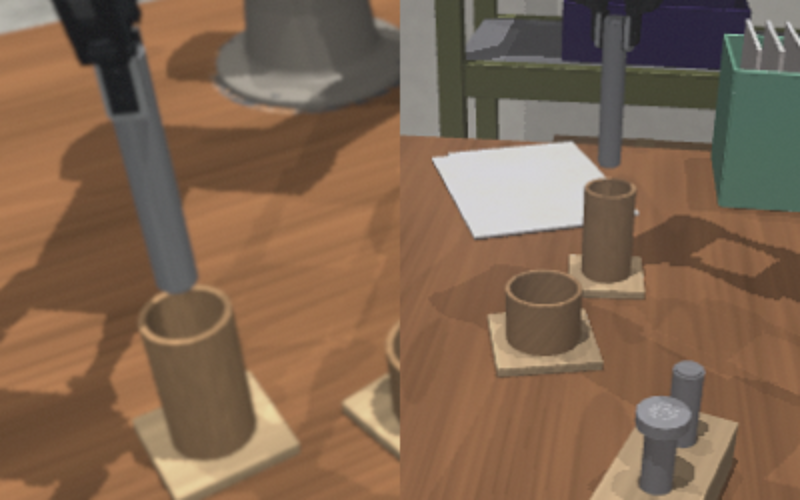

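The picture shows the shaft end just above the tall tube's rim and centred over it in both views. I'll lower it in stages.

arm_command(
  series="0.5 0 0 0; 1.2 0 0 0; 2 0 0 0; 2.8 0 0 0; 3.6 0 0 0; 4.4 0 0 0; 5 0 0 0; 5 0 0 0",
)

```text
time_s: 8.47
eef_pos: [0.5056, -0.2766, 0.2454]
orientation: [[-0.003, 0.319, 0.948], [0.002, 0.948, -0.319], [-1.0, 0.001, -0.003]]
wrist_force: [0.4, 0.4, -4.6]
width: 0.0239
```

arm_command(
  series="1 0 0 0; 2 0 0 0; 3 0 0 0; 4 0 0 0; 5 0 0 0; 6 0 0 0; 6.8 0 0 0; 7 0 0 0",
)

```text
time_s: 9.13
eef_pos: [0.5056, -0.2766, 0.1754]
orientation: [[-0.002, 0.319, 0.948], [0.002, 0.948, -0.319], [-1.0, 0.001, -0.003]]
wrist_force: [0.1, -0.2, -5.0]
width: 0.0238
```

arm_command(
  series="0.1 0 0 0; 0.2 0 0 0; 0.3 0 0 0; 0.4 0 0 0; 0.5 0 0 0; 0.6 0 0 0; 0.6 0 0 0; 0.6 0 0 0",
)

```text
time_s: 9.8
eef_pos: [0.5062, -0.2771, 0.1714]
orientation: [[0.0, 0.319, 0.948], [-0.0, 0.948, -0.319], [-1.0, -0.0, 0.0]]
wrist_force: [0.4, -0.0, -4.0]
width: 0.0239
```

arm_command(
  series="0.1 0 0 0; 0.2 0 0 0; 0.3 0 0 0; 0.3 0 0 0; 0.3 0 0 0",
)

```text
time_s: 10.22
eef_pos: [0.5062, -0.277, 0.1682]
orientation: [[-0.0, 0.319, 0.948], [0.0, 0.948, -0.319], [-1.0, 0.0, -0.0]]
wrist_force: [0.5, -0.3, -4.3]
width: 0.0239
```

About 2 mm above the bottom by the grasp geometry. I'll release here.

arm_command(
  series="0.1 0 0 0; 0.1 0 0 0; 0.1 0 0 0; 0.1 0 0 0; 0.1 0 0 0; 0.1 0 0 0; 0.1 0 0 0; 0.1 0 0 0",
  hand=0,
)

```text
time_s: 10.88
eef_pos: [0.5062, -0.2771, 0.1674]
orientation: [[0.0, 0.319, 0.948], [-0.0, 0.948, -0.319], [-1.0, -0.0, 0.0]]
wrist_force: [-0.0, -0.5, 0.3]
width: 0.0852
```

arm_command(
  series="-0.5 0 0 0; -1.5 0 0 0; -3 0 0 0; -5 0 0 0; -7 0 0 0; -9 0 0 0; -10 0 0 0; -10 0 0 0",
)

```text
time_s: 11.55
eef_pos: [0.5071, -0.2777, 0.2706]
orientation: [[0.005, 0.319, 0.948], [-0.003, 0.948, -0.319], [-1.0, -0.002, 0.006]]
wrist_force: [-0.1, -0.2, 0.6]
width: 0.0854
```

```bash
python3 - <<'E'
from tilt import *
s=bot.sense();print(s['time_s'],s['eef_pos'],s['wrist_force'],s['width'])
a=bot.get_image("scene")[:,:,::-1][140:390,60:460];b=bot.get_image("side")[:,:,::-1][20:270,240:440]
for c in("scene","side"):
    for n in("long_shaft_mid","short_shaft_mid","flanged_shaft_mid"):
        print(c,n,[(np.round(d['location'],3),round(d['score'],2)) for d in bot.look_for(c,n)])
cv2.imwrite("pics/end.png",cv2.resize(np.hstack([a,b]),(798,332)))
E
```

```text
11.55 [ 0.5071164  -0.27766056  0.2706079 ] [-0.08798808 -0.23032512  0.61933532] 0.08538214626914149
scene long_shaft_mid [(array([ 0.519, -0.277,  0.157]), 0.87)]
scene short_shaft_mid [(array([0.429, 0.075, 0.09 ]), 0.55)]
scene flanged_shaft_mid []
side long_shaft_mid [(array([ 0.506, -0.265,  0.155]), 0.61)]
side short_shaft_mid [(array([0.421, 0.093, 0.105]), 0.57)]
side flanged_shaft_mid [(array([0.447, 0.156, 0.112]), 0.69)]
```

View pics/end.png

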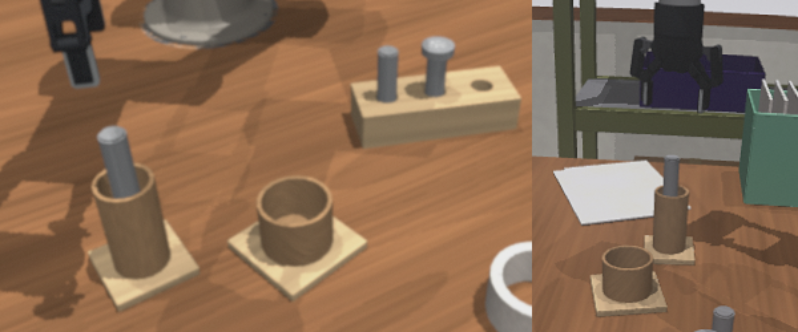

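The picture shows the shaft upright in the tall tube, standing about 60 mm out. The gripper is clear and both short shafts are in the block. I'll settle briefly and hand the job in.

arm_command(
  series="0 0 0 0; 0 0 0 0; 0 0 0 0; 0 0 0 0; 0 0 0 0",
)

```text
time_s: 12.37
eef_pos: [0.5062, -0.277, 0.2673]
orientation: [[0.0, 0.319, 0.948], [-0.0, 0.948, -0.319], [-1.0, 0.0, 0.0]]
wrist_force: [-1.5, 0.3, 0.3]
width: 0.0858
```

```bash
python3 -c "
from cell import bot
print(bot.finish_job())"
```

```text
the job is handed in; nothing more can be done
None
```

I gripped the long shaft near its top, lifted it out of the block and lowered it into the tall narrow tube. I let go about 2 mm above the tube's bottom, backed the gripper off 100 mm and handed the job in at about 12.4 s.

**What the last checks showed:**
- **Shaft:** it stands near-upright in the tube, about 60 mm out. The visible part was found close to the tube's axis, about 155 mm above the desk.
- **Short shafts:** both still stand in the block.
- **Gripper:** it is open, clear of everything, with wrist force near zero.

**What failed or disagreed:**
- I felt no contact with the tube's bottom before letting go. That the shaft is fully down rests on the final picture and the shaft's detected height.
- The flanged shaft was not detected in the last scene picture, though it shows there and the side camera's detector found it. There it read 8 mm off its first reading in x, which I put down to detector noise.
- The scene camera alone gave an implausible tilt for the held shaft (over 20 degrees), because the jaws hid part of it. I used the side and wrist fits instead.
- My first estimate of the tube's position, from rim pixels read by eye, was about 7 mm off. I corrected it with a fit of the rim in all three cameras.

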